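Unsnap a regulator front cover and gauge it

ROBOT

A 7-joint arm with a two-finger parallel gripper is mounted at the origin on the work surface. World frame = base frame: x ahead of the robot, y to its left, z up, the work surface at z = 0. Lengths are in m, angles in degrees, forces in N, time in s.
With the tool pointing down it reaches from about 0.425 to 0.875 m from the base axis. Payload 4.7 kg.
Tool frame: the origin (TCP) lies at the very end of the fingers, on their centre line; the grasp point (between the pads) lies 19 mm behind it; z points along the fingers, y is the line along which they close (so a half turn about z gives the same grasp; the last joint's range is limited). The gripper opens to 87 mm and grips with 3 to 60 N. Pads are 19 mm wide; open, the fingers measure 117 mm over their backs; the gripper's body (75 mm by 190 mm) begins 51 mm behind the grasp point.
Start: joints at [73.23, 18.392, -4.016, 83.108, 1.295, 78.541, -3.26], TCP at [0.196, -0.62, 0.199] pointing down, gripper open.
Joint ranges: [-163.93, 163.93], [-17.29, 119.83], [-79.2, 71.16], [3.27, 140.29], [-89.18, 269.18], [5.43, 117.66], [-154.24, 154.24]. Speed limits (degrees/s): [147.25, 147.25, 180, 180, 180, 180, 180].

INTERFACE

Orientations are given as [roll, pitch, yaw] about the fixed x, y, z axes, in that order (R = Rz(yaw) Ry(pitch) Rx(roll)).
In Python, from cell import get_obs, cams, ticket, finder gives the robot as it stands.
- The arm moves only by the shell command python3 -m creep 'ROWS' [FORCE]. ROWS is text: rows parted by semicolons, each of 5 numbers parted by spaces: the shift along the world's x, y, z in m, then the turn about the world's z in degrees, then the finger opening in m, from 0 to 0.087. A call has 1 to 8 rows; each row shifts and turns the commanded pose from where the row before left it; what a row does not reach is not made up. A row lasts 1/8 s, in which the tool goes at most 62.5 mm and 10.7 degrees, less where a joint would pass 70% of its speed; a pose out of reach is approached as far as the arm can. A call with a gripper value outside its range is refused whole. The fingers move at their own pace and stop on an object; FORCE is the grip in N (left out, the last holds). Time passes only in rows, so rows that do not move let the fingers close. It gives the time, the measured TCP pose, the force, the opening and the grip force at its end, in the units of the state.
- get_obs(): the state, without advancing time (a new reading comes with each control period).
- cams.read_camera(name): name is "scene" or "top" or "wrist"; returns the picture (384x512x3 uint8, red, green, blue); there is no depth.
- cams.calibration(name): a dict with "fx", "fy", "cx", "cy" (pixels), "extrinsics" (4x4, takes a point from world to camera coordinates). Camera axes: x right, y down, z forward; pixel columns grow to the right and rows downward; lengths in m; the calibration is good to about 2 mm. A picture is of the moment at which its call begins: read the wrist's pose just before it. calibration takes no time and is no camera call; for the wrist camera it gives the pose at the moment of the call.
- ticket.sign_off(): hands the job in; it is judged then, once.
Trained networks look in the newest picture that a camera, given by its name, has taken for a name from the list of things; names that differ only in an ending like _2 or _b are one class to them, and where a whole thing is asked for, a point or a joint stands for the part that bears it (a point fixed in the world has none). Each returns a list of dicts, best first, with "p" (0 to 1); they miss things now and then, are a little off and sometimes report something else, mostly with a low value. They report only what shows in the picture. A call takes as long as a camera call. They do not tell look-alikes from the thing itself.
- finder.masks_of(name, camera): "mask" (384x512 bool, what is visible of it) and "xy" ([column, row] in pixels, amid what is visible of it).
- finder.tip_of(name, camera): "xy" ([column, row] in pixels: a listed point, or the origin of a listed thing).
The state is a dict: "time_s": time; "qpos": joint angles; "joint_velocities": joint speeds; "effort": joint torques, N m; "tool_pos": TCP position; "tool_rot": TCP orientation; "force": force on the tool from outside, world axes, zero at the start; "wrist_torque": the same for the moment, N m; "grip_width": finger opening in m; "grasp_force": force on a finger pad.
Only numpy, scipy, OpenCV 4.12 (cv2) and the standard library are available. Lean on these libraries where they do the work, as an engineer would, in place of code of your own. Each camera call takes 0.05 s, during which the arm holds its last target. There are 200 camera calls.

TASK

Pull the grey front cover straight up by its hub, off the black regulator case, where two sprung brass catches hold it. Set it down (no dropping) flat, hub up, on the bed of the blue bench caliper between the fixed anvil and the sliding jaw, let go of it, then slide the jaw by its black tab gently until the brass tip bears on the cover and holds it against the anvil, and let go. Leave the other things on the bench where they are.

Things in the scene. Friction and masses are not known exactly. Their poses are not given: they have to be found in the camera images.
- case: black round regulator case, 80 mm across, on a square stainless block 100 x 100 x 25 mm fixed to the bench. Origin: centre of the block's underside, z up. Its rim is at z = 45 mm. Brass catch housings stand at +x and -x, 34 to 52 mm from the axis, up to z = 60 mm. The +y and -y sides are clear for fingers above z = 45 mm; a steel stub (+y) and a black exhaust (-y) lie below 42 mm
- seat (a point): centre of the floor of the case's well (55 mm wide, 10 mm deep; case z = 35 mm), where the cover's underside starts. At case +x and -x a sprung ball, 50 mm above the bench, reaches in to 23 mm from the axis over the cover's flange; both give way to a straight upward pull of about 10 N, and the cover is clear of them after 20 mm
- cover: loose grey plastic front cover, round: a flange 52 mm across and 10 mm thick, and on top a ribbed hub 34 mm across that rises from 10 to 34 mm, with a black dot on top; about 50 g. Origin: centre of its underside, z up through the hub
- gauge: blue bench caliper fixed to the bench: base 90 mm (x) by 250 mm (y, from -145 to +105 mm), flat bed at z = 20 mm. Origin on the bench under the slide line; the slide line is x = 0, the jaw closes towards +y
- bed (a point): point on the caliper's bed (gauge x 0, y 30, z 20 mm) about where the middle of the cover's underside goes, 40 mm short of the anvil face; the gauge's axes
- anvil: fixed steel anvil of the caliper, 44 mm wide, its flat face towards the jaw; stands 16 mm above the bed. Origin: middle of that face at bed height (gauge y 70 mm); the gauge's axes
- jaw (a joint): travel of the sliding jaw towards the anvil in m: 0 fully open (115 mm between tip and anvil), 0.085 at most; tip touches a cover that lies against the anvil at 0.063. It slides with about 4 N of friction and stays where it is left
- tab (a point): top centre of the black upright tab on the jaw, to push or pinch: 14 mm thick along the slide (gauge y), 30 mm wide (gauge x), rising from 44 to 86 mm above the bench. It stands on the steel carriage (top at 44 mm, front edge 25 mm ahead of the tab's middle); the gauge's axes
- tip: sprung brass tip at the front of the jaw, 36 mm wide, from 2 to 16 mm above the bed; origin: middle of its front face at bed height, 53 mm ahead of the tab's middle. It gives up to 8 mm: 1.5 N at first touch, about 9 N when fully pressed in
- chrome_knob: knurled chrome knob, 36 mm across, 22 mm tall, standing loose; bystander
- mouthpiece: amber mouthpiece, about 63 x 60 x 18 mm; bystander
- bench_block: stainless block 60 x 90 x 28 mm with three round holes; bystander
- screwdriver: screwdriver lying on the bench; bystander
- grease_jar: amber jar with a white lid, 56 mm across, 50 mm tall; bystander
- spanner: spanner lying on the bench; bystander
Mind the look-alikes: they are no part of the job. Leave any brown look-alike of the cover alone. What is shaped like the case but purple is not meant.

How it is judged:
By the outcome, as a careful person would: the job done as asked, in the order asked, and still so for the second after the job is handed in, with the robot touching nothing.
It also fails if it takes over 56 s, if anything falls off the work surface, if the arm or the gripper's body presses on something with over 40 N, if the wrist force passes 120 N, or if a joint passes its speed limit or range.

## Working session

There is one attempt and no reset: what is moved stays moved. The work goes in short steps, Python scripts to look and compute and a shell command to move; the robot and the scene stay as the last step left them, time stands still between calls to the robot, and variables do not carry over. Pictures are saved under pics/ and viewed, at most 10 in all, crops included, and the job is handed in when it is done.

```bash
mkdir -p pics; ls; python3 - <<'E'
from cell import get_obs,cams
import cv2,numpy as np
ims=[]
for n in("scene","top"):
    im=cams.read_camera(n); cv2.imwrite(f"pics/{n}0.png",im[...,::-1]); ims.append(im)
    c=cams.calibration(n); print(n,c["fx"],c["cx"],np.round(np.linalg.inv(c["extrinsics"]),3).tolist())
o=get_obs();print(o["time_s"],o["tool_pos"],o["tool_rot"],o["force"])
E
```

```text
pics
scene 364.24084670537127 257.5948836809834 [[0.862, 0.41, -0.298, 0.92], [0.507, -0.687, 0.521, -0.618], [0.009, -0.6, -0.8, 1.037], [0.0, 0.0, 0.0, 1.0]]
top 456.99070224034756 251.20297738632988 [[-0.015, -0.993, 0.117, 0.425], [-1.0, 0.013, -0.012, -0.012], [0.011, -0.117, -0.993, 1.225], [0.0, 0.0, 0.0, 1.0]]
0.1 [ 0.19608427 -0.6191454   0.19767373] [-1.79900865e+02  5.71350204e-03  1.75789127e+01] [-0.13706563  0.03417666 -0.01934639]
```

View pics/scene0.png

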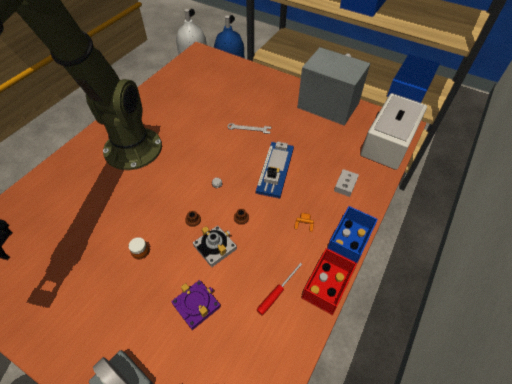

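View pics/top0.png

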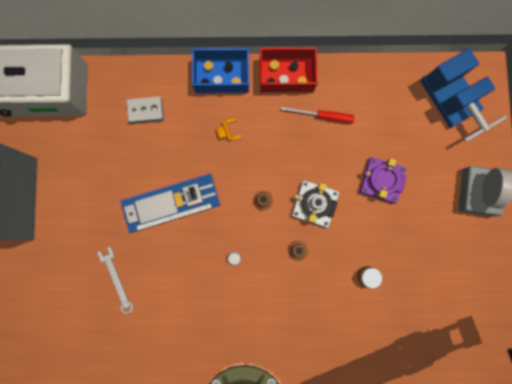

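The top view shows the black case with the grey cover at (316,203) and the gauge at (170,203). The look-alikes are two brown covers at (263,200) and (298,250) and a purple case at (384,180). The grey cover in the black case fits the description. I'll confirm it with a crop and measure.

```bash
cat > h.py <<'E'
from cell import get_obs,cams,finder
import cv2,numpy as np
def cal(n):
    c=cams.calibration(n); return np.array([[c["fx"],0,c["cx"]],[0,c["fy"],c["cy"]],[0,0,1]]),np.array(c["extrinsics"])
def onz(K,E,xy,z):
    d=E[:3,:3].T@np.linalg.inv(K)@np.array([*xy,1.]); o=-E[:3,:3].T@E[:3,3]
    return o+d*(z-o[2])/d[2]
def tri(obs): # list of (K,E,xy)
    A=[];b=[]
    for K,E,xy in obs:
        d=E[:3,:3].T@np.linalg.inv(K)@np.array([*xy,1.]); d/=np.linalg.norm(d); o=-E[:3,:3].T@E[:3,3]
        P=np.eye(3)-np.outer(d,d); A.append(P); b.append(P@o)
    return np.linalg.lstsq(np.vstack(A),np.hstack(b),rcond=None)[0]
def proj(K,E,p):
    q=K@(E[:3,:3]@np.asarray(p)+E[:3,3]); return q[:2]/q[2]
E
python3 - <<'E'
from h import *
ims={n:cams.read_camera(n) for n in("scene","top")}
C={n:cal(n) for n in ims}
for t in ["case","seat","cover","gauge","bed","anvil","tab","tip"]:
    r={n:finder.tip_of(t,n) for n in ims}
    print(t,{n:[(np.round(d["xy"]).tolist(),round(d["p"],2)) for d in v[:4]] for n,v in r.items()})
    if all(r.values()) and t not in("case","cover","seat"): print("  ",tri([(*C[n],r[n][0]["xy"]) for n in r]).round(4))
a=ims["top"][160:260,110:350]; b=ims["scene"][130:280,170:320]
cv2.imwrite("pics/crop1.png",np.vstack([cv2.resize(a,(720,300),interpolation=2),np.pad(cv2.resize(b,(300,300),interpolation=2),((0,0),(0,420),(0,0)))])[...,::-1])
E
```

```text
case {'scene': [([194.0, 304.0], 0.92), ([214.0, 248.0], 0.7)], 'top': [([316.0, 205.0], 0.93), ([379.0, 180.0], 0.8)]}
seat {'scene': [([215.0, 241.0], 0.74), ([219.0, 183.0], 0.49)], 'top': [([385.0, 179.0], 0.83), ([318.0, 205.0], 0.81)]}
cover {'scene': [([239.0, 219.0], 0.67), ([189.0, 221.0], 0.66), ([214.0, 184.0], 0.63), ([214.0, 244.0], 0.59)], 'top': [([299.0, 247.0], 0.66), ([265.0, 199.0], 0.63), ([316.0, 205.0], 0.58)]}
gauge {'scene': [([278.0, 166.0], 0.92), ([272.0, 168.0], 0.66), ([303.0, 222.0], 0.47)], 'top': [([166.0, 205.0], 0.91)]}
   [0.53   0.2049 0.0072]
bed {'scene': [([278.0, 155.0], 0.78)], 'top': [([152.0, 208.0], 0.82)]}
   [0.5157 0.2362 0.0279]
anvil {'scene': [([280.0, 152.0], 0.67)], 'top': [([135.0, 210.0], 0.53)]}
   [0.5096 0.2817 0.0025]
tab {'scene': [([272.0, 169.0], 0.53)], 'top': [([194.0, 194.0], 0.64)]}
   [0.5501 0.1195 0.0836]
tip {'scene': [([278.0, 156.0], 0.29)], 'top': [([175.0, 202.0], 0.58), ([164.0, 205.0], 0.57)]}
   [0.5351 0.1714 0.0921]
```

View pics/crop1.png

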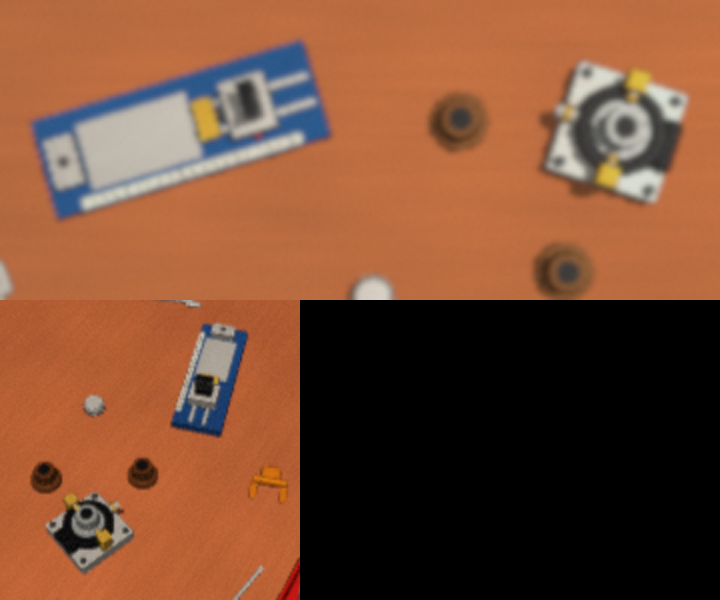

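The crop confirms it: the grey cover sits in the black case with brass catches at crop (638,80) and (608,175), so case yaw is about -18°. The gauge has its jaw on the right and anvil on the left, so its yaw is about 17°.

```bash
python3 - <<'E'
from h import *
C={n:cal(n) for n in ("scene","top")}
for a,b in [((214,248),(316,205)),((215,241),(318,205)),((214,244),(316,205)),((213,236),(318,202))]:
    print(tri([(*C["scene"],a),(*C["top"],b)]).round(4))
print(onz(*C["top"],(318.3,202),.069), onz(*C["scene"],(213.3,238),.069))
w=cal("wrist"); o=get_obs()
# wrist camera pose in the tool frame
from scipy.spatial.transform import Rotation as R
T=np.eye(4);T[:3,:3]=R.from_euler("xyz",o["tool_rot"],degrees=True).as_matrix();T[:3,3]=o["tool_pos"]
print(w[0].round(1).tolist(),(np.linalg.inv(T)@np.linalg.inv(w[1])).round(3).tolist())
E
```

```text
[ 0.5211 -0.1995 -0.0018]
[ 0.5213 -0.196   0.0374]
[ 0.52   -0.1961  0.0179]
[ 0.5225 -0.1947  0.0682]
[ 0.52164856 -0.19597797  0.069     ] [ 0.52845003 -0.19965007  0.069     ]
[[264.7, 0.0, 254.3], [0.0, 264.7, 188.2], [0.0, 0.0, 1.0]] [[-0.0, -0.97, -0.244, 0.067], [1.0, -0.0, 0.001, -0.002], [-0.001, -0.244, 0.97, -0.187], [0.0, 0.0, 0.0, 1.0]]
```

```bash
python3 -m creep '0.032 0.042 0 -4.4 0.087; 0.032 0.042 0 -4.4 0.087; 0.032 0.042 0 -4.4 0.087; 0.032 0.042 0 -4.4 0.087; 0.032 0.042 0 -4.4 0.087; 0.032 0.042 0 -4.4 0.087; 0.032 0.042 0 -4.4 0.087; 0.032 0.042 0 -4.4 0.087'; python3 -m creep '0.032 0.042 0 0 0.087; 0.032 0.042 0 0 0.087;0 0 0 0 0.087'
python3 - <<'E'
from h import *
im=cams.read_camera("wrist");cv2.imwrite("pics/w1.png",im[...,::-1])
w=cal("wrist");o=get_obs();print(o["tool_pos"],o["tool_rot"])
for t in["cover","seat","case"]:
    print(t,[(np.round(d["xy"],1).tolist(),round(d["p"],2)) for d in finder.tip_of(t,"wrist")[:3]])
for d in finder.masks_of("cover","wrist")[:3]: print(d["xy"],d["p"],d["mask"].sum())
print(onz(*w,(254,188),.069))
E
```

```text
time_s: 2.0
tool_pos: [0.4532, -0.2823, 0.199]
tool_rot: [180.0, -0.0, -17.8]
force: [-0.8, -0.1, -0.6]
grip_width: 0.0871
grasp_force: 0.0
time_s: 2.38
tool_pos: [0.519, -0.1941, 0.199]
tool_rot: [-179.9, -0.1, -17.1]
force: [-0.2, -0.4, 0.2]
grip_width: 0.087
grasp_force: 0.0
[ 0.51733655 -0.19741005  0.19879005] [-1.79982165e+02 -7.91198775e-03 -1.73450372e+01]
cover [([247.3, 246.0], 0.65), ([256.0, 169.2], 0.56)]
seat [([381.4, 77.4], 0.75)]
case [([255.7, 165.8], 0.83), ([368.5, 81.7], 0.62)]
[247.1, 259.6] 0.69 302
[161.5, 184.8] 0.57 1056
[257.3, 171.7] 0.55 1214
[ 0.5050479  -0.19188001  0.069     ]
```

View pics/w1.png

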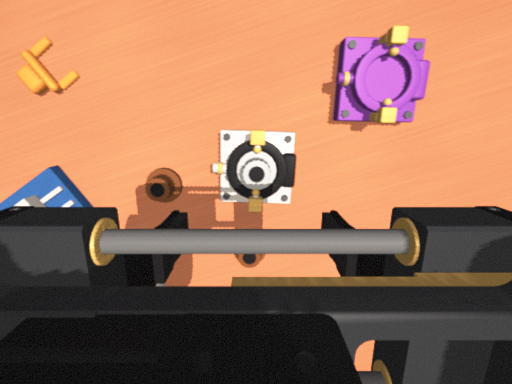

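The wrist view shows the case at (257,167), with the cover's dot at (257,173) and the catches at (258,137) and (256,204), so the yaw is already aligned. I'll refine the hub position.

```bash
python3 - <<'E'
from h import *
def dot(im,c,r=9):
    g=cv2.cvtColor(im,cv2.COLOR_RGB2GRAY).astype(float); y,x=np.mgrid[:384,:512]
    m=((x-c[0])**2+(y-c[1])**2<r*r)&(g<80); print(m.sum()); return x[m].mean(),y[m].mean()
im=cv2.imread("pics/w1.png")[...,::-1]; w=cal("wrist"); a=dot(im,(257,173.5))
t=cv2.imread("pics/top0.png")[...,::-1]; b=dot(t,(318.5,202),4)
s=cv2.imread("pics/scene0.png")[...,::-1]; c=dot(s,(213.5,236),5)
C=[(*w,a),(*cal("top"),b),(*cal("scene"),c)]
print(a,b,c,tri(C),tri([C[0],C[1]]),tri([C[0],C[2]]),[onz(*q,.069).round(4) for q in C])
# catches yellow
h=cv2.cvtColor(im,cv2.COLOR_RGB2HSV); y,x=np.mgrid[:384,:512]
m=(h[...,0]>18)&(h[...,0]<32)&(h[...,1]>140)&(h[...,2]>90)&(abs(x-257)<16)
P=[]
for lo,hi in((125,148),(196,208)):
    k=m&(y>lo)&(y<hi); q=(x[k].mean(),y[k].mean()); P.append(onz(*w,q,.06)); print(q,k.sum(),P[-1])
d=P[0]-P[1]; print(np.degrees(np.arctan2(d[1],d[0])),(P[0]+P[1])/2)
E
```

```text
149
15
32
(np.float64(256.03355704697987), np.float64(173.8255033557047)) (np.float64(318.0), np.float64(201.73333333333332)) (np.float64(213.03125), np.float64(235.6875)) [ 0.52216431 -0.19785885  0.07199918] [ 0.52043219 -0.19995047  0.06092527] [ 0.52612045 -0.20252279  0.08568084] [array([ 0.5193, -0.2037,  0.069 ]), array([ 0.5223, -0.1952,  0.069 ]), array([ 0.5231, -0.1934,  0.069 ])]
(np.float64(255.08333333333334), np.float64(134.66666666666666)) 12 [ 0.56373717 -0.21678719  0.06      ]
(np.float64(254.46666666666667), np.float64(202.37333333333333)) 75 [ 0.48264504 -0.19000837  0.06      ]
-18.274622403985017 [ 0.5231911  -0.20339778  0.06      ]
```

```bash
cat >> h.py <<'E'
def dot(im,c,r=9,th=80):
    g=cv2.cvtColor(im,cv2.COLOR_RGB2GRAY).astype(float); y,x=np.mgrid[:384,:512]
    m=((x-c[0])**2+(y-c[1])**2<r*r)&(g<th); return x[m].mean(),y[m].mean()
E
python3 - <<'E'
from h import *
w=cal("wrist"); im=cams.read_camera("wrist"); o=get_obs(); print(o["tool_pos"],o["tool_rot"])
g=proj(*w,(.522,-.197,.069)); a=dot(im,g,12,70); print(g,a)
C=[(*w,a),(*cal("top"),(318,201.7)),(*cal("scene"),(213.,235.7))]
print(tri(C),tri(C[:2]),tri([C[0],C[2]]),[onz(*q,.069).round(4) for q in C])
cv2.imwrite("pics/w2.png",im[...,::-1])
h=cv2.cvtColor(im,cv2.COLOR_RGB2HSV); y,x=np.mgrid[:384,:512]
m=(h[...,0]>18)&(h[...,0]<32)&(h[...,1]>120)&(h[...,2]>60)&(abs(x-a[0])<14)
P=[]
for p in ((.042,),(-.042,)):
    c=proj(*w,np.array([.522,-.197,.06])+p[0]*np.array([.951,-.309,0])); k=m&(abs(y-c[1])<13); q=(x[k].mean(),y[k].mean()); P.append(onz(*w,q,.06)); print(c,q,k.sum(),P[-1])
d=P[0]-P[1]; print(np.degrees(np.arctan2(d[1],d[0])),(P[0]+P[1])/2)
E
```

```text
[ 0.51546309 -0.20131537  0.19864207] [ 1.79964943e+02  1.44325941e-02 -1.77852648e+01]
[250.08356863 173.39064885] (np.float64(248.22012578616352), np.float64(172.62264150943398))
[ 0.52324232 -0.19477792  0.07017963] [ 0.52290401 -0.19527708  0.06672908] [ 0.52448092 -0.19531617  0.07293975] [array([ 0.5236, -0.1951,  0.069 ]), array([ 0.5224, -0.1952,  0.069 ]), array([ 0.5231, -0.1935,  0.069 ])]
[250.17732765 137.85776898] (np.float64(248.30666666666667), np.float64(140.42666666666668)) 75 [ 0.55971882 -0.20686941  0.06      ]
[250.17864892 204.15056947] (np.float64(247.9718309859155), np.float64(202.4718309859155)) 142 [ 0.48507491 -0.18201952  0.06      ]
-18.413246079376318 [ 0.52239686 -0.19444447  0.06      ]
```

Wrist, top and scene now agree: hub axis at (0.523, -0.195), top at z≈0.070, case yaw -18.3°. Next I descend in two steps.

```bash
python3 -m creep '0.007 0.006 -0.03 -0.5 0.087;0 0 -0.03 0 0.087;0 0 -0.03 0 0.087;0 0 -0.015 0 0.07; 0 0 0 0 0.07; 0 0 0 0 0.07'
python3 - <<'E'
from h import *
o=get_obs();print(o["tool_pos"],o["tool_rot"])
w=cal("wrist"); im=cams.read_camera("wrist"); 
g=proj(*w,(.523,-.195,.069)); a=dot(im,g,14,70); print(g,a,onz(*w,a,.069))
E
```

```text
time_s: 3.42
tool_pos: [0.5242, -0.1942, 0.095]
tool_rot: [180.0, -0.1, -18.1]
force: [0.2, 0.7, 1.0]
grip_width: 0.0715
grasp_force: 0.0
[ 0.52415292 -0.19422451  0.09498414] [ 1.79987256e+02 -1.17975704e-01 -1.81483592e+01]
[257.15840096 203.44724586] (np.float64(257.1178010471204), np.float64(203.13612565445027)) [ 0.5232709  -0.19505212  0.069     ]
```

```bash
python3 -m creep '-0.001 -0.001 -0.022 0 0.07;0 0 -0.018 0 0.07;0 0 -0.006 0 0.07;0 0 0 0 0.07;0 0 0 0 0.03;0 0 0 0 0.03;0 0 0 0 0.03;0 0 0 0 0.03' 30; python3 -m creep '0 0 0 0 0.03;0 0 0 0 0.03' 30
```

```text
time_s: 4.47
tool_pos: [0.5224, -0.1947, 0.0479]
tool_rot: [180.0, -0.0, -18.1]
force: [0.0, 0.0, -0.1]
grip_width: 0.0376
grasp_force: 0.0
time_s: 4.72
tool_pos: [0.5223, -0.1947, 0.0477]
tool_rot: [180.0, 0.0, -18.1]
force: [0.3, 0.5, 0.1]
grip_width: 0.0306
grasp_force: 0.0
```

```bash
python3 -m creep '0 0 0 0 0.01;0 0 0 0 0.01;0 0 0 0 0.01' 30; python3 - <<'E'
from h import *
im=cams.read_camera("wrist");cv2.imwrite("pics/w3.png",im[...,::-1])
E
```

```text
time_s: 5.1
tool_pos: [0.5223, -0.1947, 0.0477]
tool_rot: [180.0, 0.0, -18.1]
force: [-0.2, 0.9, -0.4]
grip_width: 0.012
grasp_force: 0.0
```

View pics/w3.png

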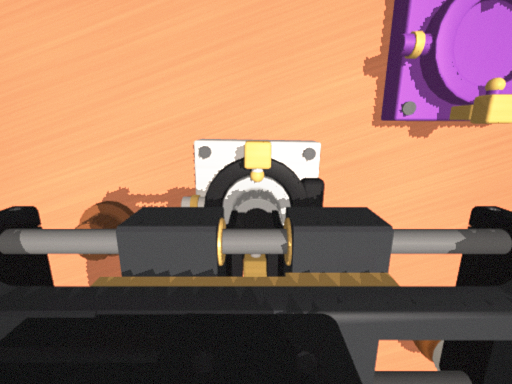

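The jaws closed to 12 mm with no contact, so I need a closer look before doing anything else.

```bash
python3 - <<'E'
from h import *
im=cv2.imread("pics/w3.png")[130:290,180:340]
s=cams.read_camera("scene")[195:285,170:260,::-1]
cv2.imwrite("pics/c3.png",np.hstack([cv2.resize(im,(400,400),interpolation=2),cv2.resize(s,(400,400),interpolation=2)]))
o=get_obs();print(o["tool_pos"],o["grip_width"],o["grasp_force"],o["effort"],o["force"])
E
```

```text
[ 0.52229216 -0.19467365  0.04769316] 0.010594572113991854 0.0 [ 1.36222723e-03 -4.07907629e+01 -3.08131881e+00 -2.74807549e+01
 -1.30076520e-02 -7.82824145e-02 -1.04334248e-05] [-0.15726068  0.8984912   0.53291332]
```

View pics/c3.png

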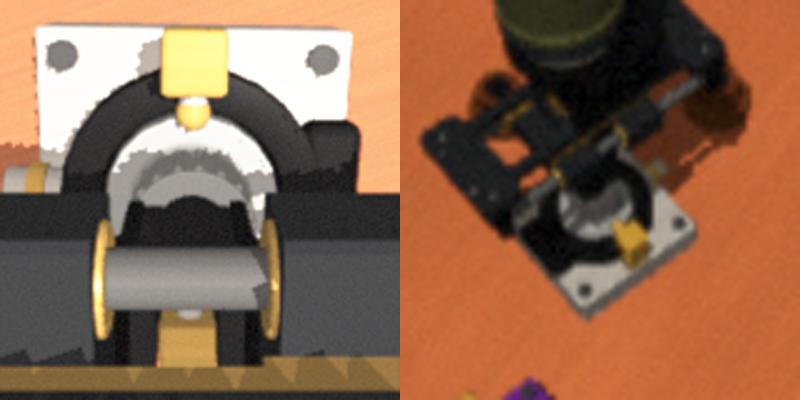

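```bash
python3 - <<'E'
from h import *
w=cal("wrist");o=get_obs()
a=np.radians(o["tool_rot"][2]); X=np.array([np.cos(a),np.sin(a),0]);Y=np.array([np.sin(a),-np.cos(a),0])
p=np.array(o["tool_pos"])
def cr(q): return ((proj(*w,q)-[180,130])*2.5).round()
for z in(0,.02,.04):
  for y in(.006,.017,-.006): print(z,y,cr(p+X*.0095+Y*y+[0,0,z]))
c=np.array([.5233,-.195,.069]);print("hub top c",cr(c),"front",cr(c+X*.017),"side",cr(c+Y*.017),"flange front",cr(c+X*.026-[0,0,.024]))
print("ball",cr(c+X*.023-[0,0,.019]))
E
```

```text
0 0.006 [211. 176.]
0 0.017 [248. 176.]
0 -0.006 [170. 176.]
0.02 0.006 [214. 198.]
0.02 0.017 [255. 198.]
0.02 -0.006 [168. 198.]
0.04 0.006 [217. 225.]
0.04 0.017 [264. 225.]
0.04 -0.006 [166. 225.]
hub top c [191. 230.] front [191. 168.] side [255. 230.] flange front [190. 116.]
ball [191. 130.]
```

The fingertips in the picture end about 20 mm above the stated TCP, both in w1 with the jaws open and here. So the jaws closed above the hub top. I'll reopen, go about 18 mm lower while watching the force, and grip again.

```bash
python3 -m creep '0.001 0 0 0 0.07;0 0 0 0 0.07;0 0 0 0 0.07;0 0 0 0 0.07;0 0 0 0 0.07;0 0 -0.009 0 0.07;0 0 -0.008 0 0.07;0 0 0 0 0.07' 35; python3 -c "
from h import *
im=cams.read_camera('wrist');cv2.imwrite('pics/w4.png',im[110:290,130:390,::-1].repeat(3,0).repeat(3,1)) ;o=get_obs();print(o['tool_pos'],o['force'])"
```

```text
time_s: 6.2
tool_pos: [0.5223, -0.1943, 0.0294]
tool_rot: [-180.0, 0.1, -18.1]
force: [0.1, 0.7, -0.2]
grip_width: 0.0692
grasp_force: 0.0
[ 0.52278581 -0.1944546   0.02997653] [ 0.58445571  0.57476662 -0.15961522]
```

View pics/w4.png

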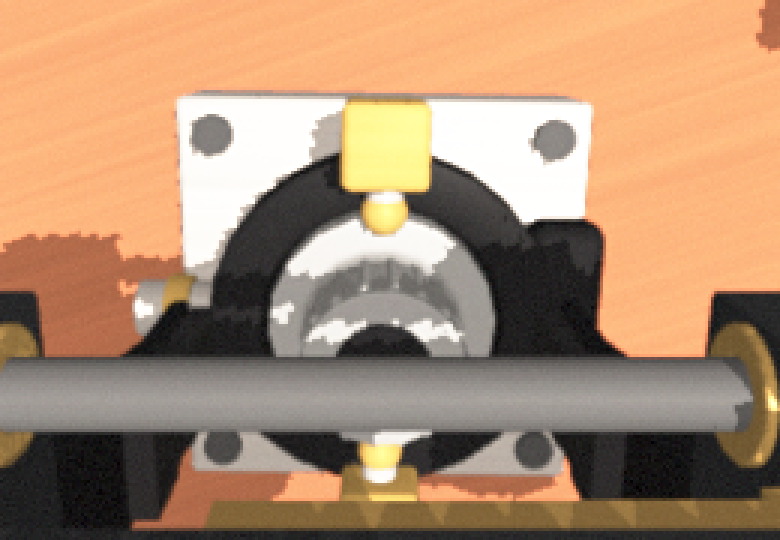

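The fingers straddle the hub, centred on it, and there is no contact force with the reported TCP at z=0.030. That confirms the tips are higher than reported. Closing now.

```bash
python3 -m creep '0 0 0 0 0.02;0 0 0 0 0.02;0 0 0 0 0.02;0 0 0 0 0.02;0 0 0 0 0.02;0 0 0 0 0.02' 35
```

```text
time_s: 7.0
tool_pos: [0.5231, -0.1955, 0.0308]
tool_rot: [179.9, -0.0, -18.2]
force: [-1.4, -2.4, 1.6]
grip_width: 0.0333
grasp_force: 35.0
```

Gripped at 33.3 mm with 35 N. Pulling straight up.

```bash
python3 -m creep '0 0 0.003 0 0.02;0 0 0.003 0 0.02;0 0 0.003 0 0.02;0 0 0.003 0 0.02' 45; python3 -m creep '0 0 0.005 0 0.02;0 0 0.005 0 0.02;0 0 0.005 0 0.02;0 0 0.02 0 0.02;0 0 0.03 0 0.02;0 0 0.03 0 0.02; 0 0 0 0 0.02;0 0 0 0 0.02'; python3 - <<'E'
from h import *
im=cams.read_camera("wrist")
w=cal("wrist");o=get_obs();print(o["tool_pos"],o["grip_width"],o["force"])
ims={n:cams.read_camera(n) for n in("scene","top")}
# white/grey look of hub: dot row in wrist picture
cv2.imwrite("pics/w5.png",np.hstack([cv2.resize(im,(512,384)),cv2.resize(ims["scene"][170:290,150:250],(288,384))])[...,::-1])
for t in["cover"]:
  print([(np.round(d["xy"]).tolist(),round(d["p"],2)) for d in finder.tip_of(t,"wrist")[:3]])
E
```

```text
time_s: 7.5
tool_pos: [0.5237, -0.1938, 0.0435]
tool_rot: [-179.9, -0.0, -18.1]
force: [-0.0, 0.2, -1.8]
grip_width: 0.0325
grasp_force: 45.0
time_s: 8.5
tool_pos: [0.5228, -0.1945, 0.1371]
tool_rot: [180.0, 0.1, -18.1]
force: [-0.4, 0.6, -1.9]
grip_width: 0.0328
grasp_force: 45.0
[ 0.52239641 -0.19440377  0.13649781] 0.0330710641708366 [ 0.26017938  0.32613134 -1.03582372]
[([248.0, 267.0], 0.94), ([255.0, 216.0], 0.81), ([145.0, 200.0], 0.65)]
```

View pics/w5.png

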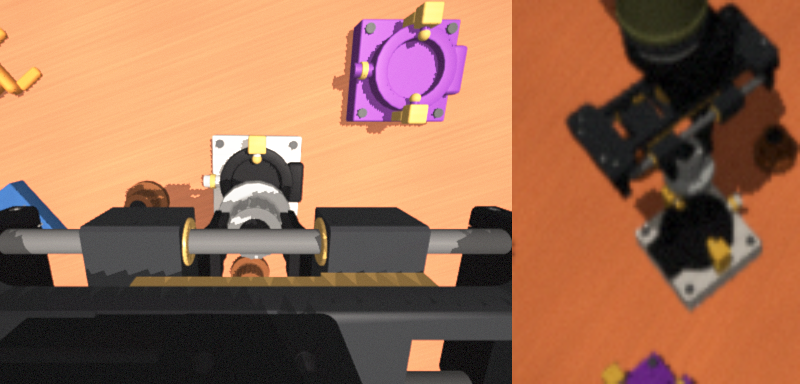

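The cover is out and held: the case well is empty and the dot is at (255,218). Next, the gauge pose from the blue base outline.

```bash
cat > g.py <<'E'
from h import *
def gauge(im,K,E,box,z=.02):
    h=cv2.cvtColor(np.ascontiguousarray(im),cv2.COLOR_RGB2HSV); m=((h[...,0]>98)&(h[...,0]<125)&(h[...,1]>130)).astype(np.uint8)
    k=np.zeros_like(m);x0,y0,x1,y1=box;k[y0:y1,x0:x1]=1;m*=k
    P=np.array([onz(K,E,(x,y),z)[:2] for y,x in np.argwhere(m)],np.float32)
    (c,s,a)=cv2.minAreaRect(P); b=cv2.boxPoints((c,s,a))
    i=np.argmax([np.linalg.norm(b[j]-b[j-1]) for j in range(4)]); u=b[i]-b[i-1]; u*=np.sign(u[1])/np.linalg.norm(u)
    yaw=np.degrees(np.arctan2(-u[0],u[1])); o=np.array(c)+u*.02   # base centre is gauge y=-20mm
    return np.array(c).round(4),np.round(s,4),yaw.round(2),o.round(4),u
E
python3 - <<'E'
from g import *
T=cv2.imread("pics/top0.png")[...,::-1];S=cv2.imread("pics/scene0.png")[...,::-1]
for im,n,b in((T,"top",(100,160,235,245)),(S,"scene",(245,135,300,205))):
    c,s,yaw,o,u=gauge(im,*cal(n),b); print(n,c,s,yaw,"origin",o,"bed",(o+u*.03).round(4),"anvil",(o+u*.07).round(4))
E
```

```text
top [0.5297 0.1887] [0.0831 0.2419] 16.46 origin [0.524  0.2078] bed [0.5155 0.2366] anvil [0.5042 0.2749]
scene [0.5361 0.1828] [0.084  0.2532] 16.17 origin [0.5305 0.202 ] bed [0.5221 0.2308] anvil [0.511  0.2692]
```

```bash
python3 -c "
from h import *
print(get_obs()['qpos'])"
python3 -m creep '0 0.02 0.02 -7 0.02;0 0.05 0.01 -7 0.02;0 0.055 0 -7 0.02;0 0.055 0 -7 0.02;0 0.055 0 -7 0.02;0 0.055 0 -7 0.02;0 0.055 0 -7 0.02;-0.008 0.05 0 -6.5 0.02'; python3 -m creep '0 0.03 0 0 0.02;0 0 0 0 0.02;0 0 0 0 0.02;0 0 0 0 0.02'; python3 - <<'E'
from g import *
w=cal("wrist");im=cams.read_camera("wrist");o=get_obs();print(o["qpos"],o["tool_pos"],o["tool_rot"])
for t in["bed","anvil","tip","tab","gauge","cover"]:
    print(t,[(np.round(d["xy"],1).tolist(),round(d["p"],2),onz(*w,d["xy"],{"gauge":0,"tab":.086,"cover":.17}.get(t,.02)).round(4)[:2].tolist()) for d in finder.tip_of(t,"wrist")[:2]])
cv2.imwrite("pics/w6.png",im[...,::-1])
E
```

```text
[ 38.92160149  10.98472277 -23.70138472 100.38496086   4.66668805
  69.72363381 -94.14142351]
time_s: 9.7
tool_pos: [0.515, 0.0605, 0.1346]
tool_rot: [177.0, 3.0, -56.5]
force: [0.3, -0.9, -0.9]
grip_width: 0.0327
grasp_force: 45.0
time_s: 10.2
tool_pos: [0.5157, 0.0802, 0.1351]
tool_rot: [177.0, 3.0, -56.6]
force: [-0.2, 0.0, -0.8]
grip_width: 0.0332
grasp_force: 45.0
[ -28.56849451    8.56965282   19.78712089  103.19688992   -4.58007198
   72.75806477 -153.97260481] [0.51574206 0.08007517 0.13521021] [177.00529523   2.99368396 -56.67757232]
bed []
anvil [([197.2, 209.4], 0.6, [0.5448, 0.1502]), ([363.2, 189.0], 0.22, [0.3902, 0.0213])]
tip [([194.3, 232.1], 0.61, [0.5329, 0.178])]
tab [([196.2, 209.4], 0.89, [0.5502, 0.1228])]
gauge []
cover [([257.3, 218.2], 0.68, [0.5218, 0.0724]), ([440.8, 59.8], 0.65, [0.4899, -0.0548])]
```

View pics/w6.png

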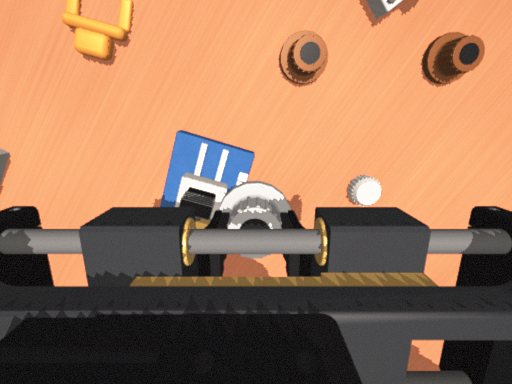

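The joint 7 limit stopped the turn: the view shows a slight tilt, with the tab at (196,209) and the cover still held at (257,218). I'll turn the other way, to yaw 106°, which gives the same grasp line.

```bash
python3 -m creep '0 0 0.01 10 0.02;0 0 0.01 10 0.02;0 0 0 10 0.02;0 0 0 10 0.02;0 0 0 10 0.02;0 0 0 10 0.02;0 0 0 10 0.02;0 0 0 10 0.02'; python3 -m creep '0 0.02 0 10 0.02;0 0.02 0 10 0.02;0 0.02 0 10 0.02;0 0.02 0 10 0.02;0 0.02 0 10 0.02;0 0.02 0 10 0.02;0 0.02 0 10 0.02;0 0 0 10 0.02';python3 -m creep '0 0 0 3 0.02;0 0 0 0 0.02'; python3 -c "
from h import *
o=get_obs();print(o['qpos'],o['tool_pos'],o['tool_rot'])"
```

```text
time_s: 11.55
tool_pos: [0.5155, 0.0825, 0.1551]
tool_rot: [177.0, 3.0, 23.9]
force: [-0.3, -1.1, -1.4]
grip_width: 0.0328
grasp_force: 45.0
time_s: 12.55
tool_pos: [0.5149, 0.2249, 0.155]
tool_rot: [177.0, 2.9, 104.1]
force: [1.7, 0.1, -1.3]
grip_width: 0.0328
grasp_force: 45.0
time_s: 12.8
tool_pos: [0.5154, 0.2224, 0.1551]
tool_rot: [177.0, 3.0, 106.5]
force: [-0.4, -0.8, -0.9]
grip_width: 0.0328
grasp_force: 45.0
[-31.1710273    7.05805191   2.85156931 101.97094636   3.42663702
  68.68708004 -12.94945265] [0.51540283 0.22235712 0.1551078 ] [176.99876689   2.99330316 106.50214121]
```

The blocked rows left a fixed 3°/3° tilt that the interface can't remove. It is small, so I'll level the cover against the bed with a weak grip when setting it down. First I check the gauge from here.

```bash
python3 - <<'E'
from g import *
w=cal("wrist");im=cams.read_camera("wrist");cv2.imwrite("pics/w7.png",im[...,::-1])
for t in["bed","anvil","tip","tab","gauge"]:
    print(t,[(np.round(d["xy"],1).tolist(),round(d["p"],2),onz(*w,d["xy"],{"gauge":0,"tab":.086}.get(t,.02)).round(4)[:2].tolist()) for d in finder.tip_of(t,"wrist")[:2]])
print([(n,proj(*w,(*p,.02)).round()) for n,p in dict(bed=(.5155,.2366),anvil=(.5042,.2749)).items()])
E
```

```text
bed [([255.5, 161.5], 0.55, [0.5202, 0.2375]), ([439.6, 199.2], 0.48, [0.77, 0.2566])]
anvil [([436.4, 197.4], 0.68, [0.7645, 0.2577])]
tip []
tab [([261.4, 279.6], 0.69, [0.5578, 0.1225])]
gauge [([254.1, 182.6], 0.71, [0.5289, 0.2062])]
[('bed', array([252., 161.])), ('anvil', array([252., 128.]))]
```

View pics/w7.png

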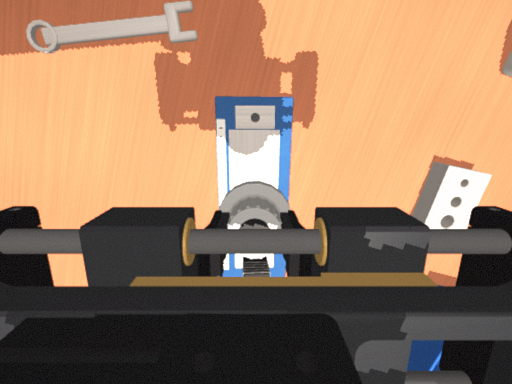

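The wrist view shows the held cover at (255,210), the anvil at (255,117), and the far base corners near (216,97) and (293,97). I'll refine the gauge pose from those.

```bash
python3 - <<'E'
from g import *
w=cal("wrist");im=cv2.imread("pics/w7.png")[...,::-1].copy()
h=cv2.cvtColor(im,cv2.COLOR_RGB2HSV).astype(int)
notor=~((h[...,0]<22)&(h[...,1]>70))   # not bench-orange
L=[];R_=[]
for r in range(104,176,6):
    xs=np.where(notor[r,195:315])[0]+195
    L.append(onz(*w,(xs.min()-.5,r),.02));R_.append(onz(*w,(xs.max()+.5,r),.02))
L=np.array(L);R_=np.array(R_)
T=[]
for c in range(222,290,6):
    ys=np.where(notor[80:120,c])[0]+80;T.append(onz(*w,(c,ys.min()-.5),.02))
T=np.array(T)
print(np.linalg.norm((R_-L)[:,:2],axis=1).round(4))
for A in(L,R_): 
    q=np.polyfit(A[:,1],A[:,0],1);print("yaw",np.degrees(np.arctan(-q[0])))
q=np.polyfit(T[:,0],T[:,1],1);print("end yaw",np.degrees(np.arctan(q[0])))
m=((L+R_)/2)[:,:2].mean(0); yaw=np.radians(16.4);u=np.array([-np.sin(yaw),np.cos(yaw)])
s=((T[:,:2].mean(0)-m)@u); end=m+u*s
print("end",end,"origin",end-u*.105,"bed",end-u*.075,"tab0",end-u*.203)
# anvil front top edge
for c in(245,255,265):
    g=im[112:140,c].astype(int).sum(1);print(c,g.tolist())
E
```

```text
[0.0895 0.0901 0.0896 0.089  0.0895 0.0901 0.0907 0.0901 0.0895 0.0901
 0.0895 0.0901]
yaw 15.972802813928048
yaw 16.254263676462315
end yaw 15.687371711098253
end [0.49667393 0.30963188] origin [0.52631978 0.20890391] bed [0.51784954 0.23768333] tab0 [0.55398925 0.11489114]
245 [579, 570, 559, 573, 595, 604, 594, 584, 600, 596, 572, 583, 571, 577, 570, 555, 502, 415, 572, 584, 581, 580, 579, 580, 577, 584, 584, 584]
255 [520, 286, 229, 243, 238, 244, 246, 246, 230, 323, 466, 575, 590, 568, 574, 553, 506, 413, 568, 588, 571, 574, 577, 581, 578, 575, 579, 578]
265 [584, 568, 561, 573, 591, 596, 597, 596, 586, 600, 579, 584, 582, 570, 573, 560, 517, 418, 578, 578, 578, 579, 579, 577, 576, 570, 569, 576]
```

```bash
python3 -m creep '0 0.01 -0.02 -0.4 0.02;0 0.0095 -0.03 0 0.02;0 0 -0.03 0 0.02;0 0 -0.03 0 0.02;0 0 -0.012 0 0.02;0 0 -0.006 0 0.02;0 0 0 0 0.02' 40; python3 -m creep '0 0 -0.003 0 0.02;0 0 0 0 0.02'
```

```text
time_s: 13.98
tool_pos: [0.5158, 0.2423, 0.0274]
tool_rot: [177.0, 3.0, 106.2]
force: [1.2, -0.3, -0.3]
grip_width: 0.0328
grasp_force: 40.0
time_s: 14.22
tool_pos: [0.5158, 0.2422, 0.0247]
tool_rot: [176.9, 3.0, 106.1]
force: [0.5, -1.2, -0.5]
grip_width: 0.0333
grasp_force: 40.0
```

```bash
python3 -m creep '0 0 -0.002 0 0.02;0 0 0 0 0.02';python3 -m creep '0 0 -0.002 0 0.02;0 0 0 0 0.02'
```

```text
time_s: 14.48
tool_pos: [0.5154, 0.242, 0.0221]
tool_rot: [177.0, 3.0, 106.1]
force: [-0.2, -0.3, -0.3]
grip_width: 0.033
grasp_force: 40.0
time_s: 14.72
tool_pos: [0.5153, 0.2419, 0.0199]
tool_rot: [177.0, 3.0, 106.2]
force: [-0.1, 0.9, -0.6]
grip_width: 0.0329
grasp_force: 40.0
```

```bash
python3 -m creep '0 0 -0.0015 0 0.02;0 0 0 0 0.02';python3 -m creep '0 0 -0.0015 0 0.02;0 0 0 0 0.02'
```

```text
time_s: 14.98
tool_pos: [0.5153, 0.2419, 0.0184]
tool_rot: [177.0, 3.0, 106.2]
force: [-0.3, 0.2, -0.9]
grip_width: 0.033
grasp_force: 40.0
time_s: 15.22
tool_pos: [0.5157, 0.242, 0.0175]
tool_rot: [177.0, 3.0, 106.1]
force: [-0.7, -0.8, 1.8]
grip_width: 0.0329
grasp_force: 40.0
```

Contact at the predicted height. Now I loosen the grip and press lightly so the cover levels.

```bash
python3 -m creep '0 0 -0.0005 0 0.02;0 0 0 0 0.02' 3;python3 -m creep '0 0 -0.001 0 0.02;0 0 0 0 0.02;0 0 -0.0005 0 0.02;0 0 0 0 0.02'
```

```text
time_s: 15.48
tool_pos: [0.5161, 0.242, 0.0169]
tool_rot: [176.9, 3.0, 106.1]
force: [0.7, -0.8, 2.3]
grip_width: 0.0339
grasp_force: 3.0
time_s: 15.98
tool_pos: [0.516, 0.2424, 0.0154]
tool_rot: [176.9, 3.0, 106.2]
force: [2.6, 0.7, 3.5]
grip_width: 0.0344
grasp_force: 3.0
```

```bash
python3 -m creep '0 0 0 0 0.037;0 0 0 0 0.04;0 0 0 0 0.05;0 0 0 0 0.06;0 0 0 0 0.06;0 0 0 0 0.06';python3 -m creep '0 0 0.005 0 0.06;0 0 0.02 0 0.06;0 0 0.04 0 0.06;0 0 0.05 0 0.06;0 -0.03 0.02 0 0.06;0 -0.03 0 0 0.06;0 0 0 0 0.06;0 0 0 0 0.06'
python3 - <<'E'
from g import *
w=cal("wrist");im=cams.read_camera("wrist");o=get_obs();print(o["tool_pos"],o["tool_rot"])
cv2.imwrite("pics/w8.png",im[...,::-1])
g=proj(*w,(.5157,.242,.054));
try: a=dot(im,g,14,70);print(g,a,onz(*w,a,.054))
except Exception as e: print(g,e)
for n in("wrist","top","scene"):
    if n!="wrist": t=cams.read_camera(n);cv2.imwrite(f"pics/{n}8.png",t[...,::-1])
    K=cal(n)
    print(n,"expect",proj(*K,(.5157,.242,.02)).round(),[(np.round(d["xy"],1).tolist(),round(d["p"],2),onz(*K,d["xy"],.02).round(4)[:2].tolist()) for d in finder.tip_of("cover",n)[:4]])
    print("  tab",[(np.round(d["xy"],1).tolist(),round(d["p"],2),onz(*K,d["xy"],.086).round(4)[:2].tolist()) for d in finder.tip_of("tab",n)[:2]])
for n in("wrist",):
    for d in finder.masks_of("cover",n)[:4]:
        y,x=np.where(d["mask"]);print(d["p"],d["xy"],x.min(),x.max(),y.min(),y.max())
E
```

```text
time_s: 16.73
tool_pos: [0.5154, 0.242, 0.0151]
tool_rot: [177.0, 3.0, 106.2]
force: [0.6, 0.0, 0.0]
grip_width: 0.0593
grasp_force: 0.0
time_s: 17.73
tool_pos: [0.5153, 0.1829, 0.1503]
tool_rot: [177.0, 3.0, 106.2]
force: [-0.8, 0.5, -0.0]
grip_width: 0.0599
grasp_force: 0.0
[0.51514097 0.18322289 0.15006053] [176.99726951   2.95806753 106.22968215]
[265.42158314 127.49063109] (np.float64(263.3152709359606), np.float64(124.17241379310344)) [0.5126268  0.24459155 0.054     ]
wrist expect [263. 126.] [([262.5, 123.6], 0.71, [0.5147, 0.2441])]
  tab [([272.5, 245.9], 0.67, [0.555, 0.1294])]
top expect [150. 208.] [([263.5, 196.9], 0.87, [0.5413, -0.0588]), ([293.4, 246.7], 0.68, [0.4093, -0.1348]), ([174.4, 200.5], 0.66, [0.5349, 0.1767])]
  tab [([192.3, 191.9], 0.64, [0.5499, 0.1217]), ([146.0, 111.5], 0.46, [0.7579, 0.2399])]
scene expect [278. 156.] [([193.0, 222.9], 0.74, [0.4189, -0.1656]), ([241.4, 218.5], 0.65, [0.5464, -0.0695]), ([278.4, 156.0], 0.58, [0.5174, 0.2416])]
  tab [([269.4, 168.4], 0.63, [0.5446, 0.1188])]
0.84 [265.2, 123.4] 239 284 98 145
```

The cover is set flat at about (0.514, 0.2445); the dot and underside estimates agree. Next I turn to pinch along the slide and measure the tab.

```bash
python3 -m creep '0.004 -0.008 0 -10 0.07;0.004 -0.008 0 -10 0.07;0.004 -0.008 0 -10 0.07;0.004 -0.008 0 -10 0.07;0.004 -0.008 0 -10 0.07;0.004 -0.008 0 -10 0.07;0.004 -0.008 0 -10 0.07;0.004 -0.008 0 -10 0.07';python3 -m creep '0.004 0 0 -10 0.07;0 0 0 0 0.07;0 0 0 0 0.07;0 0 0 0 0.07'
python3 - <<'E'
from g import *
from scipy.ndimage import label
w=cal("wrist");im=cams.read_camera("wrist");o=get_obs();print(o["tool_pos"],o["tool_rot"])
cv2.imwrite("pics/w9.png",im[...,::-1])
for t in("tab","tip","anvil","bed"):
    print(t,[(np.round(d["xy"],1).tolist(),round(d["p"],2),onz(*w,d["xy"],.086 if t=="tab" else .02).round(4)[:2].tolist()) for d in finder.tip_of(t,"wrist")[:2]])
yaw=np.radians(16.2);u=np.array([-np.sin(yaw),np.cos(yaw)]);v=np.array([u[1],-u[0]])
O=np.array([.5255,.2085])
for n,(gx,gy,z) in dict(tab=(0,-98,86),tabf=(15,-91,86),tabb=(15,-105,86),tip=(0,-45,36)).items():
    print(n,proj(*w,(*(O+v*gx/1e3+u*gy/1e3),z/1e3)).round(1))
g=cv2.cvtColor(im,cv2.COLOR_RGB2GRAY)
print(g[120:220:3,200:330:4])
E
```

```text
time_s: 19.23
tool_pos: [0.5476, 0.1179, 0.15]
tool_rot: [177.0, 3.0, 25.8]
force: [0.4, -0.6, 0.9]
grip_width: 0.0697
grasp_force: 0.0
time_s: 19.73
tool_pos: [0.5512, 0.1183, 0.1501]
tool_rot: [177.0, 3.0, 16.3]
force: [-0.2, -0.8, 0.7]
grip_width: 0.0696
grasp_force: 0.0
[0.55120319 0.11825357 0.15012174] [177.00392559   2.99900777  16.25036786]
tab [([250.8, 186.0], 0.88, [0.5531, 0.1202])]
tip [([249.8, 188.6], 0.68, [0.5314, 0.1124]), ([204.6, 173.5], 0.61, [0.5351, 0.1703])]
anvil [([112.3, 172.6], 0.95, [0.507, 0.2747])]
bed [([146.1, 172.0], 0.56, [0.5183, 0.2371])]
tab [256.5 187.8]
tabf [249.3 173. ]
tabb [263.8 172.8]
tip [207.7 175.6]
[[203 201 199 ... 194 197 192]
 [202 199 202 ... 198 195 192]
 [203 200 202 ... 195 196 196]
 ...
 [120 200 201 ...  13  67 199]
 [120 197 200 ...  24  19 189]
 [ 94 199 198 ...  29  22  36]]
```

The tab is at (0.553, 0.120), 161 mm from the anvil, so it needs roughly 56 mm of travel to touch. Descend and pinch.

```bash
python3 -m creep '0.002 0.002 -0.03 0 0.05;0 0 -0.03 0 0.05;0 0 -0.03 0 0.05;0 0 -0.012 0 0.05;0 0 -0.006 0 0.05;0 0 0 0 0.05;0 0 0 0 0.05' 10; python3 -m creep '0 0 0 0 0.008;0 0 0 0 0.008;0 0 0 0 0.008;0 0 0 0 0.008;0 0 0 0 0.008;0 0 0 0 0.008'
```

```text
time_s: 20.85
tool_pos: [0.5544, 0.1202, 0.0432]
tool_rot: [177.0, 2.9, 16.2]
force: [-0.0, -0.4, -0.1]
grip_width: 0.0499
grasp_force: 0.0
time_s: 21.6
tool_pos: [0.5534, 0.1204, 0.0421]
tool_rot: [177.0, 3.0, 16.2]
force: [-0.2, 1.0, -0.3]
grip_width: 0.0146
grasp_force: 10.0
```

Pinched on the tab. Sliding along (-0.279, 0.960).

```bash
python3 -m creep '-0.0014 0.0048 0 0 0.008;-0.0014 0.0048 0 0 0.008;-0.0014 0.0048 0 0 0.008;-0.0014 0.0048 0 0 0.008;-0.0014 0.0048 0 0 0.008;-0.0014 0.0048 0 0 0.008;-0.0014 0.0048 0 0 0.008;-0.0014 0.0048 0 0 0.008' 15; python3 -m creep '-0.0006 0.0019 0 0 0.008;-0.0006 0.0019 0 0 0.008;-0.0006 0.0019 0 0 0.008;0 0 0 0 0.008'; python3 - <<'E'
from g import *
w=cal("wrist");im=cams.read_camera("wrist");o=get_obs();print(o["tool_pos"],o["force"],o["grip_width"])
cv2.imwrite("pics/w10.png",im[...,::-1])
for t in("tip","anvil","cover","tab"):
    print(t,[(np.round(d["xy"],1).tolist(),round(d["p"],2),onz(*w,d["xy"],.086 if t=="tab" else .02).round(4)[:2].tolist()) for d in finder.tip_of(t,"wrist")[:2]])
E
```

```text
time_s: 22.6
tool_pos: [0.5421, 0.1587, 0.0421]
tool_rot: [177.0, 3.0, 16.2]
force: [2.0, -3.8, -0.2]
grip_width: 0.0144
grasp_force: 15.0
time_s: 23.1
tool_pos: [0.5404, 0.1645, 0.0421]
tool_rot: [177.0, 3.0, 16.2]
force: [2.6, -2.3, -0.8]
grip_width: 0.0144
grasp_force: 15.0
[0.54042386 0.16450007 0.04209065] [ 2.51143774 -2.53447443 -0.55199857] 0.01446997403809197
tip [([187.9, 208.1], 0.85, [0.5221, 0.2161])]
anvil [([109.1, 209.0], 0.88, [0.505, 0.2765])]
cover [([460.0, 253.0], 0.79, [0.5433, -0.0323]), ([150.1, 212.0], 0.72, [0.5108, 0.2448])]
tab [([255.5, 246.3], 0.86, [0.5372, 0.1666]), ([190.4, 208.9], 0.56, [0.5505, 0.2084])]
```

```bash
for i in 1; do :; done; python3 -m creep '-0.0006 0.0019 0 0 0.008;-0.0006 0.0019 0 0 0.008;0 0 0 0 0.008'; python3 -m creep '-0.0006 0.0019 0 0 0.008;-0.0006 0.0019 0 0 0.008;0 0 0 0 0.008'; python3 -m creep '-0.0006 0.0019 0 0 0.008;0 0 0 0 0.008'
```

```text
time_s: 23.72
tool_pos: [0.5394, 0.1681, 0.0421]
tool_rot: [177.0, 3.0, 16.2]
force: [2.5, -2.3, -2.2]
grip_width: 0.0149
grasp_force: 15.0
time_s: 24.1
tool_pos: [0.5382, 0.1721, 0.0421]
tool_rot: [177.0, 3.0, 16.2]
force: [3.7, -2.6, -2.4]
grip_width: 0.0143
grasp_force: 14.9
time_s: 24.35
tool_pos: [0.5379, 0.1733, 0.0421]
tool_rot: [177.0, 3.0, 16.1]
force: [3.3, -4.4, -2.8]
grip_width: 0.0144
grasp_force: 15.0
```

```bash
python3 -m creep '-0.0004 0.0019 0 0 0.008;0 0 0 0 0.008'; python3 -m creep '-0.0004 0.0019 0 0 0.008;0 0 0 0 0.008'; python3 - <<'E'
from g import *
w=cal("wrist");im=cams.read_camera("wrist");o=get_obs();print(o["tool_pos"],o["force"])
cv2.imwrite("pics/w11.png",im[...,::-1])
for t in("tip","anvil","cover"):
    print(t,[(np.round(d["xy"],1).tolist(),round(d["p"],2),onz(*w,d["xy"],.02).round(4)[:2].tolist()) for d in finder.tip_of(t,"wrist")[:3]])
E
```

```text
time_s: 24.6
tool_pos: [0.5376, 0.1743, 0.0421]
tool_rot: [176.9, 3.0, 16.1]
force: [3.9, -5.9, -2.1]
grip_width: 0.0144
grasp_force: 15.0
time_s: 24.85
tool_pos: [0.5372, 0.1755, 0.0421]
tool_rot: [176.9, 3.0, 16.1]
force: [4.5, -5.5, -0.6]
grip_width: 0.0147
grasp_force: 15.0
[0.53719084 0.17545011 0.04211338] [ 4.06545591 -5.79919168 -1.08290744]
tip [([191.4, 204.3], 0.87, [0.523, 0.2249])]
anvil [([124.0, 206.9], 0.72, [0.5069, 0.2763])]
cover [([469.3, 254.2], 0.75, [0.5408, -0.0316]), ([156.0, 213.2], 0.55, [0.508, 0.2509])]
```

Force along the slide is rising (about 6.7 N), and the cover estimate is now 25 mm from the anvil, i.e. touching it. A few mm more to load the spring.

```bash
python3 -m creep '-0.0004 0.0019 0 0 0.008;0 0 0 0 0.008'; python3 -m creep '-0.0004 0.0019 0 0 0.008;0 0 0 0 0.008'
```

```text
time_s: 25.3
tool_pos: [0.5369, 0.1766, 0.0421]
tool_rot: [176.8, 3.0, 16.1]
force: [4.2, -8.3, -0.9]
grip_width: 0.0147
grasp_force: 15.0
time_s: 25.55
tool_pos: [0.5366, 0.1777, 0.0421]
tool_rot: [176.8, 3.0, 16.0]
force: [4.9, -8.7, -0.9]
grip_width: 0.0141
grasp_force: 15.0
```

Load is about 5 N on the tip. Let go and rise straight up.

```bash
python3 -m creep '0 0 0 0 0.02;0 0 0 0 0.03;0 0 0 0 0.04;0 0 0 0 0.04'; python3 -m creep '0 0 0.02 0 0.04;0 0 0.03 0 0.04;0 0 0.04 0 0.04;0 0 0.03 0 0.04;0 0 0 0 0.04;0 0 0 0 0.04'; python3 - <<'E'
from g import *
yaw=np.radians(16.2);u=np.array([-np.sin(yaw),np.cos(yaw)])
w=cal("wrist");im=cams.read_camera("wrist");o=get_obs();print(o["tool_pos"],o["force"])
cv2.imwrite("pics/w12.png",im[...,::-1]); A={}
for t in("tip","anvil","cover","tab"):
    r=[(np.round(d["xy"],1).tolist(),round(d["p"],2),onz(*w,d["xy"],.086 if t=="tab" else .02).round(4)[:2]) for d in finder.tip_of(t,"wrist")[:3]]
    print(t,r)
# profile across tip/cover/anvil along slide line: gap check, saturation(brass)/gray at z just above bed
h=cv2.cvtColor(im,cv2.COLOR_RGB2HSV)
O=np.array([.5255,.2085])
for gy in range(-20,80,3):
    p=proj(*w,(*(O+u*gy/1e3),.033)).round().astype(int); print(gy,p.tolist(),im[p[1],p[0]].tolist(),end="; ")
g=proj(*w,(.509,.2505,.054));a=dot(im,g,12,70);print("\ndot",g,a,onz(*w,a,.054))
E
```

```text
time_s: 26.05
tool_pos: [0.5351, 0.1828, 0.0422]
tool_rot: [177.1, 3.0, 16.2]
force: [0.2, -0.3, -0.3]
grip_width: 0.038
grasp_force: 0.0
time_s: 26.8
tool_pos: [0.5351, 0.1816, 0.1613]
tool_rot: [177.0, 3.1, 16.2]
force: [-1.0, 0.3, 0.3]
grip_width: 0.0399
grasp_force: 0.0
[0.53479263 0.18135933 0.16076701] [ 0.03074803 -0.30304448 -0.56780245]
tip [([216.2, 170.4], 0.83, array([0.5236, 0.2214]))]
anvil [([167.5, 172.4], 0.89, array([0.505 , 0.2785]))]
cover [([192.7, 172.7], 0.63, array([0.5129, 0.2487]))]
tab [([260.5, 187.9], 0.73, array([0.5345, 0.172 ])), ([215.2, 174.1], 0.34, array([0.5363, 0.2199]))]
-20 [243, 174] [201, 189, 178]; -17 [240, 174] [202, 189, 179]; -14 [238, 174] [200, 185, 175]; -11 [235, 174] [202, 188, 179]; -8 [233, 174] [191, 180, 168]; -5 [230, 174] [85, 83, 80]; -2 [228, 174] [83, 79, 80]; 1 [225, 174] [206, 161, 87]; 4 [223, 174] [217, 168, 90]; 7 [220, 174] [216, 169, 90]; 10 [218, 174] [215, 166, 89]; 13 [215, 174] [219, 173, 93]; 16 [213, 174] [220, 170, 89]; 19 [210, 174] [170, 160, 150]; 22 [208, 174] [171, 164, 159]; 25 [205, 174] [163, 158, 153]; 28 [203, 174] [112, 110, 107]; 31 [200, 174] [124, 119, 114]; 34 [198, 174] [255, 255, 252]; 37 [195, 175] [168, 163, 156]; 40 [193, 175] [157, 151, 146]; 43 [190, 175] [41, 38, 41]; 46 [188, 175] [34, 30, 31]; 49 [185, 175] [36, 31, 36]; 52 [182, 175] [29, 31, 32]; 55 [180, 175] [64, 63, 62]; 58 [177, 175] [172, 166, 161]; 61 [175, 175] [170, 163, 159]; 64 [172, 175] [166, 161, 155]; 67 [170, 175] [171, 166, 160]; 70 [167, 175] [119, 112, 105]; 73 [165, 175] [193, 181, 171]; 76 [162, 175] [201, 189, 178]; 79 [159, 175] [95, 89, 87]; 
dot [185.24220836 182.72846083] (np.float64(185.7953488372093), np.float64(180.97674418604652)) [0.51116968 0.25033479 0.054     ]
```

The profile shows brass up to y=18, cover from 18 to 70 and anvil at 70, with no gap. I'll check that the tip is still compressed by comparing the brass length with the earlier picture w9.

```bash
python3 - <<'E'
from g import *
from scipy.spatial.transform import Rotation as R
K,E0=cal("wrist");o=get_obs()
def TT(p,r):
    T=np.eye(4);T[:3,:3]=R.from_euler("xyz",r,degrees=True).as_matrix();T[:3,3]=p;return T
X=E0@TT(o["tool_pos"],o["tool_rot"])   # tool->cam
yaw=np.radians(16.2);u=np.array([-np.sin(yaw),np.cos(yaw)]);v=np.array([u[1],-u[0]]);O=np.array([.5255,.2085])
for f,T in(("w9",TT([.5512,.11825,.1501],[177,3,16.25])),("w12",TT(o["tool_pos"],o["tool_rot"]))):
    E=X@np.linalg.inv(T); im=cv2.imread(f"pics/{f}.png")[...,::-1]
    big=cv2.resize(im,None,fx=4,fy=4,interpolation=cv2.INTER_CUBIC).astype(int)
    for gx in(-10,0,10):
        ys=np.arange(-70,40,.25); br=[]
        for gy in ys:
            p=((proj(K,E,(*(O+u*gy/1e3+v*gx/1e3),.036))+.5)*4).round().astype(int); c=big[p[1],p[0]]; br.append(c[0]-c[2]>65)
        q=ys[np.array(br)]; print(f,gx,"brass",q.min(),q.max(),len(q)*.25)
E
```

```text
w9 -10 brass -54.25 -35.75 18.75
w9 0 brass -53.75 -36.0 18.0
w9 10 brass -54.5 -35.75 19.0
w12 -10 brass -0.75 17.25 18.25
w12 0 brass -0.5 17.0 17.75
w12 10 brass -0.5 17.5 18.25
```

```bash
python3 - <<'E'
from g import *
from scipy.spatial.transform import Rotation as R
K,E0=cal("wrist");o=get_obs()
def TT(p,r):
    T=np.eye(4);T[:3,:3]=R.from_euler("xyz",r,degrees=True).as_matrix();T[:3,3]=p;return T
X=E0@TT(o["tool_pos"],o["tool_rot"])
yaw=np.radians(16.2);u=np.array([-np.sin(yaw),np.cos(yaw)]);v=np.array([u[1],-u[0]]);O=np.array([.5255,.2085])
for f,T,s in(("w9",TT([.5512,.11825,.1501],[177,3,16.25]),-54.),("w12",TT(o["tool_pos"],o["tool_rot"]),-.6)):
    E=X@np.linalg.inv(T); g=cv2.resize(cv2.cvtColor(cv2.imread(f"pics/{f}.png"),cv2.COLOR_BGR2GRAY),None,fx=4,fy=4,interpolation=cv2.INTER_CUBIC).astype(int)
    for gx in(-16,-10,10,16):
        r=[]
        for gy in np.arange(s-50,s+4,1.5):
            p=((proj(K,E,(*(O+u*gy/1e3+v*gx/1e3),.040))+.5)*4).round().astype(int); r.append(int(g[p[1],p[0]]))
        print(f,gx,r)
E
```

```text
w9 -16 [155, 177, 184, 172, 76, 28, 29, 33, 31, 32, 30, 33, 29, 26, 37, 134, 181, 184, 181, 176, 182, 181, 181, 184, 182, 178, 173, 116, 73, 75, 79, 78, 79, 91, 92, 102]
w9 -10 [184, 178, 183, 172, 76, 24, 30, 32, 33, 33, 30, 33, 31, 28, 55, 148, 180, 181, 184, 179, 181, 182, 175, 182, 185, 176, 177, 125, 112, 114, 113, 114, 111, 117, 183, 244]
w9 10 [146, 178, 182, 187, 154, 106, 89, 83, 73, 70, 82, 84, 85, 84, 92, 147, 183, 185, 181, 180, 183, 180, 179, 182, 181, 178, 169, 99, 79, 76, 82, 77, 84, 123, 164, 241]
w9 16 [226, 181, 180, 181, 179, 181, 182, 184, 180, 180, 184, 181, 183, 182, 184, 185, 181, 182, 182, 180, 184, 181, 179, 183, 181, 178, 167, 171, 181, 183, 181, 182, 167, 127, 156, 198]
w12 -16 [144, 181, 252, 255, 241, 93, 29, 34, 29, 35, 36, 33, 32, 32, 22, 81, 154, 192, 195, 193, 186, 190, 192, 189, 193, 193, 187, 186, 169, 189, 191, 190, 191, 184, 170, 172]
w12 -10 [227, 236, 254, 255, 242, 92, 28, 36, 31, 31, 39, 32, 34, 30, 26, 83, 150, 192, 194, 193, 187, 191, 194, 189, 192, 196, 190, 188, 173, 192, 192, 194, 187, 157, 170, 179]
w12 10 [144, 177, 255, 255, 255, 249, 161, 94, 92, 88, 89, 94, 90, 95, 99, 107, 134, 193, 193, 197, 192, 191, 194, 190, 191, 191, 189, 193, 175, 187, 195, 197, 201, 140, 165, 175]
w12 16 [255, 253, 254, 255, 255, 255, 255, 244, 202, 191, 191, 193, 194, 193, 190, 193, 197, 192, 191, 199, 190, 195, 195, 191, 188, 192, 189, 188, 168, 187, 196, 197, 197, 140, 167, 174]
```

The tip is still compressed about 1–2 mm after release, and the cover is between tip and anvil with no gap. The robot is clear, so I'm handing in.

```bash
python3 -c "
from cell import ticket
print(ticket.sign_off())"
```

```text
the job is handed in; nothing more can be done
None
```

The job is handed in at about 27 s: the cover is off the case, flat and hub up on the caliper bed, held between the brass tip and the anvil, with the gripper clear; a joint 7 limit left the tool about 4° tilted, so I levelled the cover against the bed before letting go.

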